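# Proof-load a cast clasp on the bench pull gauge

### The job

Proof-load the clasp in the sloping pull gauge: first push the drag tab all the way back up the scale until it rests against the index block, then pull the gauge's stirrup handle down the slope until the drag tab stands in line with the two set-mark cheeks, and hold it there for about a second without pulling well past the mark. Then ease the handle back until the rod is fully home (do not let it snap back) and let go, leaving the drag tab standing at the set mark. Leave the set mark and everything else on the bench where it is.

Things in the scene. Friction and masses are not known exactly. Their poses are not given: they have to be found in the camera images.
- stand: The pull gauge's fixed stand: dark steel base plate 230 x 130 x 14 mm and two aluminium columns carrying the white gauge case, 150 x 56 x 60 mm, whose scale face slopes at 35 degrees down to the stand's -x side (towards the robot's right). Origin at table height; -x downhill, y level across. At its uphill end (x 100 to 130 mm) a plaster block with the clasp under test reaches 285 mm high.
- face_edge (a point): Middle of the lower edge of the case's scale face, 180 mm above the table; the face rises from it at 35 degrees for 150 mm. Axes as stand. The rod leaves the case's lower end wall below this edge.
- grip_bar (a point): Centre of the stirrup handle's black bar, 12 mm thick, 64 mm free between its arms. Own axes: x up the slope, y along the bar, z square off the face (35 degrees from vertical). 54 mm downhill of the case's end wall, 36 mm under the face's level: the case overhangs it; along z it is free, 38 mm to the yoke uphill. Pulls out along -x; a cushion spring (1200 N/m) lets it travel farther than the rod.
- pull_rod (a joint): How far the gauge rod, which carries the index block, is drawn down the slope, in m: 0 fully home (stop), 0.085 most. Its spring returns it: about 4 N at 0 and 0.2 N more for each mm, plus 1 N friction; slightly damped.
- index (a point): Middle of the downhill face of the index block, a steel block 14 mm wide, 11 mm high off the face, that moves with the rod; at rest 122 mm up the face from its lower edge. Own axes as grip_bar. It pushes the drag tab ahead of it down the slope and leaves it there on the way back.
- drag_tab (a joint): How far the drag tab stands down the scale, in m: 0 when it rests against the index block of the rod fully home, up to 0.085. It stays where it is left (1.5 N friction). The tab meets the index block when joint drag_tab = joint pull_rod.
- drag (a point): Centre of the drag tab, a bare aluminium tab on the middle of the scale face: 8 mm along the slope, 14 mm across, its top 22 mm off the face; the centre is 11.5 mm off the face. Own axes as grip_bar. It slides only along the slope. Nothing to its downhill side is higher than 7 mm off the face.
- set_mark (a joint): How far down the scale the set mark stands, in m, on the same scale as joint drag_tab: the drag tab is at the mark when the two values are equal. The mark is clamped tight.
- mark (a point): Where the drag tab's centre must stand: half-way between the two set-mark cheeks, 11.5 mm off the face. Own axes as grip_bar. The cheeks are dark steel blocks 8 mm along the slope, 9 mm across, 6 mm high, at the two side edges of the face, 38 mm apart, so the tab passes between them.
- arch_model: Bystander: plaster dental arch on a blue base, 58 x 64 x 34 mm, just uphill of the gauge. Origin under its centre.
- tumbler: Bystander: empty glass tumbler, 68 mm across, 85 mm high, beside the gauge. Origin under its centre.
- handpiece_rest: Bystander: white rest with a blue handpiece lying in it, about 150 x 55 x 61 mm. Origin under its centre.
- jar: Bystander: amber jar 52 mm across, 60 mm high. Origin under its centre.
- shade_tray: Bystander: grey tray with compartments, 100 x 160 x 22 mm. Origin under its centre.
- spatula: Bystander: plaster spatula, about 18 cm long, lying on the table downhill of the gauge. Origin under its middle.
- spray: Bystander: white bottle 44 mm across, 120 mm high. Origin under its centre.

How it is judged (in metres and radians):
On the way, in this order (a step that is already met when the one before it is completed fails the run):
1. the drag tab is pushed fully back against the index block, the rod home (value of joint each of drag_tab, pull_rod below 0.003 m), for 0.2 s.
2. the pulled index block holds the drag tab at the set mark (within 3 mm) (x of drag in the frame of mark between -0.003 and 0.003 m and x of index in the frame of drag below 0.007 m), for 0.5 s.
At the end, for the whole second after the job is handed in: The drag tab stands within 3 mm of the set mark, the rod is fully home (within 3 mm) and at rest, and the handle is let go (x of drag in the frame of mark between -0.003 and 0.003 m and value of joint pull_rod below 0.003 m and velocity of joint each of pull_rod, drag_tab below 0.01 m/s); the robot touches nothing.
It fails at once if the index block is pulled more than 10 mm past the set mark (x of index in the frame of mark below -0.006 m).
It fails at once if the rod snaps back (faster than 0.4 m/s) (velocity of joint pull_rod below -0.4 m/s).
It fails at once if the set mark is shifted (distance of mark from where it was at the start of the episode above 0.004 m).
It fails at once if a bystander is moved more than 30 mm (distance of any of arch_model, tumbler, handpiece_rest, jar, shade_tray, spatula, spray from where it was at the start of the episode above 0.03 m).
It also fails if it takes over 51 s, if anything falls off the work surface, if the arm or the gripper's body presses on something with over 40 N, if the wrist force passes 120 N, or if a joint passes its speed limit or range.

### The arm

A 6-joint arm with a two-finger parallel gripper is mounted at the origin on the work surface. World frame = base frame: x ahead of the robot, y to its left, z up, the work surface at z = 0. Lengths are in m, angles in degrees, forces in N, time in s.
With the tool pointing down it reaches from about 0.375 to 0.9 m from the base axis. Payload 3.1 kg.
Tool frame: the origin (TCP) lies on the centre line of the jaws, within the pads' length; the fingertips stand 8 mm ahead of it and the grasp point (between the pads) lies 11 mm behind it (bot.tip_extent is the distance from the TCP to the fingertips, in m); z points along the fingers, y is the line along which they close (so a half turn about z gives the same grasp; the last joint's range is limited). The gripper opens to 87 mm and grips with 3 to 60 N. Pads are 19 mm wide; open, the fingers measure 117 mm over their backs; the gripper's body (75 mm by 190 mm) begins 51 mm behind the grasp point.
Start: joints at [-85.285, 30.224, 82.088, -0, 67.689, -10.227], TCP at [0.161, -0.604, 0.231] pointing down, gripper open.
Joint ranges: [-176.69, 176.69], [-43.24, 126.21], [12.49, 139.97], [-82, 262], [0, 151.66], [-163.58, 163.58]. Speed limits (degrees/s): [159.86, 159.86, 180, 180, 180, 180].

### API

Orientations are given as a 3x3 rotation matrix whose columns are the frame's x, y, z axes.
In Python, from rig import bot, vision, workorder gives the robot as it stands.
- The arm moves only by the shell command python3 -m handwheel 'ROWS'. ROWS is JSON, a list of rows, each an object with "delta_rot": the turn, a rotation vector about the tool's x, y, z in rad, a list of three; "xyz": the shift along the tool's x, y, z in mm, a list of three; "hand": the closure, from -1 (fully open) to 1 (shut). A call has exactly 5 rows; each row is the pose to reach, as a shift and turn from the pose commanded when the call began, along the tool's axes at that moment; what a row does not reach only later rows make up. A row lasts 1/8 s, in which the tool goes at most 62.5 mm and 10.7 degrees, less where a joint would pass 70% of its speed; a pose out of reach is approached as far as the arm can. A call with a gripper value outside its range is refused whole. The fingers move at their own pace and stop on an object; the grip force is fixed at half the most. Time passes only in rows, so rows that repeat a pose let the fingers close, or fill a call up. It gives the time, the measured TCP pose, the force, the opening and the grip force at its end, in the units of the state.
- bot.read_state(): the state, without advancing time (a new reading comes with each control period).
- vision.capture(name): name is "side" or "top" or "wrist"; returns the picture (400x640x3 uint8, red, green, blue); there is no depth.
- vision.camera_model(name): a dict with "camera_matrix" (3x3 intrinsics, pixels), "dist_coeffs" ([k1, k2, p1, p2, k3] as OpenCV has them; the pictures are not rectified), "camera_from_world" (4x4, takes a point from world to camera coordinates). Camera axes: x right, y up, looking along -z (the intrinsics and any distortion apply to the point x, -y, -z); pixel columns grow to the right and rows downward; lengths in m; the calibration is good to about 2 mm. A picture is of the moment at which its call begins: read the wrist's pose just before it. camera_model takes no time and is no camera call; for the wrist camera it gives the pose at the moment of the call.
- workorder.hand_in(): hands the job in; it is judged then, once.
The state is a dict: "time_s": time; "joint_positions": joint angles; "qvel": joint speeds; "tau": joint torques, N m; "position": TCP position; "tcp_rot": TCP orientation; "force": force on the tool from outside, world axes, zero at the start; "moment": the same for the moment, N m; "opening": opening from 0.0 (shut) to 1.0 (fully open); "grasp_force": force on a finger pad.
Only numpy, scipy, OpenCV 4.12 (cv2) and the standard library are available. Lean on these libraries where they do the work, as an engineer would, in place of code of your own. Each camera call takes 0.05 s, during which the arm holds its last target. There are 200 camera calls.

## Working session

There is one attempt and no reset: what is moved stays moved. The work goes in short steps, Python scripts to look and compute and a shell command to move; the robot and the scene stay as the last step left them, time stands still between calls to the robot, and variables do not carry over. Pictures are saved under pics/ and viewed, at most 10 in all, crops included, and the job is handed in when it is done.

```bash
ls; mkdir -p pics
python3 - <<'E'
from rig import bot, vision
import cv2, numpy as np
print(bot.read_state())
for n in ("side","top"):
    im=vision.capture(n); cv2.imwrite(f"pics/{n}0.png",im[:,:,::-1])
    m=vision.camera_model(n); print(n,m)
E
```

```text
pics
{'time_s': 0.0, 'joint_positions': array([-8.52834924e+01,  3.02801412e+01,  8.21558173e+01, -1.82610696e-03,
        6.76895010e+01, -1.02264108e+01]), 'qvel': array([ 0.00158256,  0.03714227,  0.10334002, -0.00204796,  0.04341453,
        0.08194504]), 'tau': array([-3.52281950e-04, -4.40035915e+01, -1.76593298e+01,  6.32991409e-02,
        5.84449363e-02, -1.65338565e-04]), 'position': array([ 0.16112985, -0.60313288,  0.22956218]), 'tcp_rot': array([[ 9.66180108e-01,  2.57868097e-01, -2.09433732e-04],
       [ 2.57867931e-01, -9.66177716e-01,  2.17984121e-03],
       [ 3.59761300e-04, -2.16012546e-03, -9.99997602e-01]]), 'force': array([-0.11958718, -0.67386827, -0.12334846]), 'moment': array([ 0.03201559, -0.0215676 , -0.00784798]), 'grasp_force': 0.0, 'opening': 1.0006827374554776}
side {'camera_matrix': array([[364.52360889,   0.        , 323.795692  ],
       [  0.        , 364.52360889, 200.38095839],
       [  0.        ,   0.        ,   1.        ]]), 'dist_coeffs': array([0.01208181, 0.        , 0.        , 0.        , 0.        ]), 'camera_from_world': array([[-0.78
[... 156 characters left out ...]
-1.01531694],
       [ 0.        ,  0.        ,  0.        ,  1.        ]])}
top {'camera_matrix': array([[473.67853305,   0.        , 326.15374988],
       [  0.        , 473.67853305, 193.65634888],
       [  0.        ,   0.        ,   1.        ]]), 'dist_coeffs': array([0.01477181, 0.        , 0.        , 0.        , 0.        ]), 'camera_from_world': array([[-7.08068243e-03, -9.99967108e-01,  3.95567622e-03,
         3.48985659e-04],
       [ 9.90000050e-01, -6.45265685e-03,  1.40919357e-01,
        -5.87535196e-01],
       [-1.40889197e-01,  4.91392487e-03,  9.90013175e-01,
        -1.64538761e+00],
       [ 0.00000000e+00,  0.00000000e+00,  0.00000000e+00,
         1.00000000e+00]])}
```

View pics/side0.png

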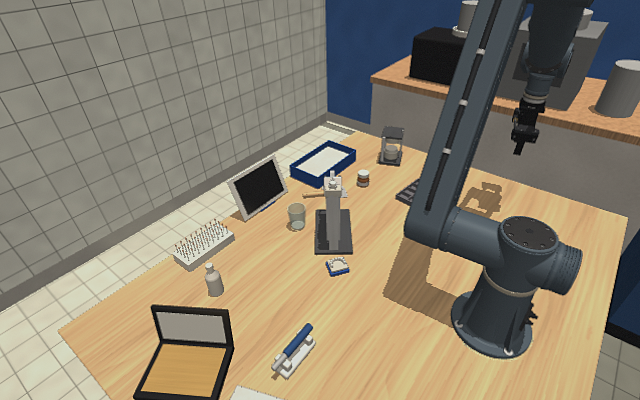

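View pics/top0.png

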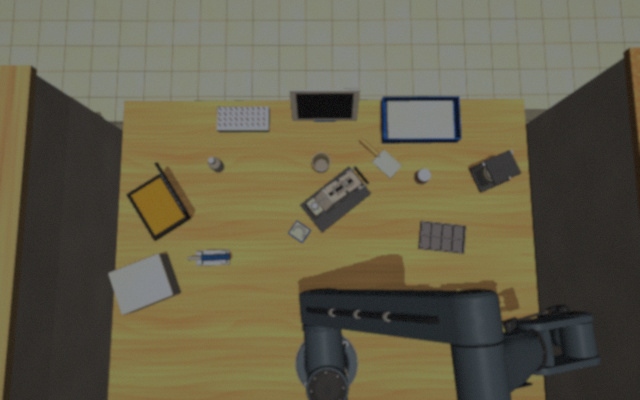

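The side view looks along the gauge from uphill (case near 333,210). In the top view the gauge runs from about (312,215) uphill to (362,173) at the handle, so downhill is +x/-y in the world. Next I'll zoom in.

Run:
```python
import cv2
t=cv2.imread("pics/top0.png")[155:245,290:400]
cv2.imwrite("pics/topc.png",cv2.convertScaleAbs(cv2.resize(t,None,fx=7,fy=6.6,interpolation=cv2.INTER_CUBIC),alpha=1.6))
```

```text
(no output)
```

View pics/topc.png

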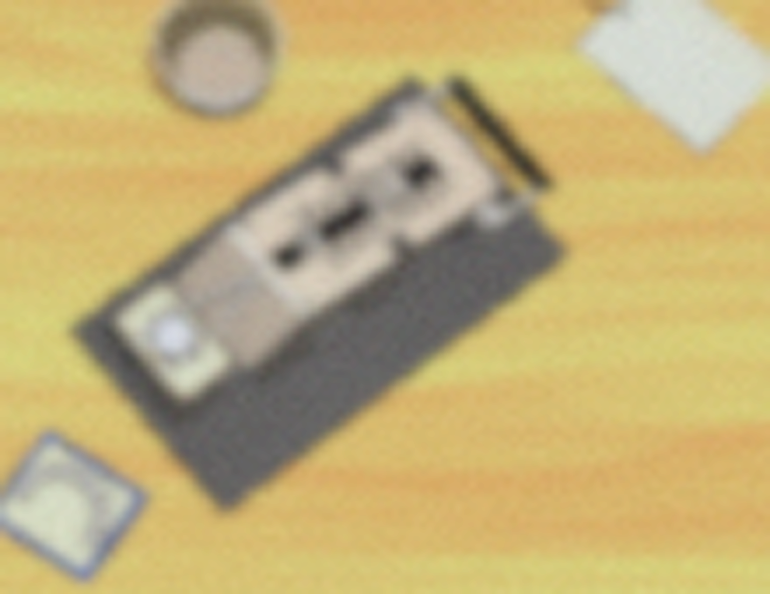

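Top crop: base corners at about (75,330), (410,80), (565,250) and (228,510). The handle's bar runs (452,85)-(545,185). The cheeks are at (338,165)/(400,245). Dark items on the face lie at (288,257), (345,217) and (418,172). Next come rough positions, then the wrist camera.

```bash
cat > h.py <<'E'
import numpy as np, cv2
from rig import bot, vision
def ray(m,uv):
    p=cv2.undistortPoints(np.array([[uv]],float),m["camera_matrix"],np.array(m["dist_coeffs"]))[0,0]
    T=m["camera_from_world"]; R=T[:3,:3]
    d=R.T@np.array([p[0],-p[1],-1.]); return -R.T@T[:3,3], d
def onz(m,uv,z):
    o,d=ray(m,uv); return o+d*(z-o[2])/d[2]
def tri(ms,uvs):
    A=0;b=0
    for m,uv in zip(ms,uvs):
        o,d=ray(m,uv); d=d/np.linalg.norm(d); P=np.eye(3)-np.outer(d,d); A=A+P; b=b+P@o
    return np.linalg.solve(A,b)
def proj(m,X):
    T=m["camera_from_world"]; c=T[:3,:3]@np.asarray(X)+T[:3,3]
    return cv2.projectPoints(np.array([[c[0],-c[1],-c[2]]]),np.zeros(3),np.zeros(3),m["camera_matrix"],np.array(m["dist_coeffs"]))[0].ravel()
E
python3 - <<'E'
from h import *
np.set_printoptions(precision=4,suppress=True)
m=vision.camera_model("top")
g=lambda u,v:(290+u/7-.5,155+v/6.6-.5)
c=[onz(m,g(*p),.014) for p in ((75,330),(410,80),(565,250),(228,510))]
for i in range(4): print(c[i],np.linalg.norm(c[i]-c[i-1]))
C=np.mean(c,0);d=(c[1]-c[0]+c[2]-c[3])[:2];d/=np.linalg.norm(d);print("centre",C,"downhill",d, np.degrees(np.arctan2(-d[1],-d[0])))
for n,p,z in (("bar",(498,135),.18-.036*.819-.054*.574+.02),("edgeA",(430,95),.18),("edgeB",(505,200),.18),("cheekA",(338,165),.23),("cheekB",(400,245),.23),("clasp",(172,335),.285),("d1",(418,172),.2),("d2",(345,217),.235),("d3",(288,257),.25),("arch",(68,505),.034),("tumb",(218,55),.085)):
    X=onz(m,g(*p),z); r=(X-C)[:2]; print(n,X,"stand x,y",-r@d, r@np.array([d[1],-d[0]]))
w=vision.camera_model("wrist"); s=bot.read_state()
T=np.linalg.inv(w["camera_from_world"]); R=s["tcp_rot"]
print("cam in tool",R.T@(T[:3,3]-s["position"]),"\n",R.T@T[:3,:3]); print(w["camera_matrix"])
E
```

```text
[0.5525 0.0901 0.014 ] 0.12603741216459802
[ 0.6906 -0.0845  0.014 ] 0.22256677968425354
[ 0.5951 -0.1634  0.014 ] 0.1239167087215761
[0.4538 0.0118 0.014 ] 0.22511853693077097
centre [ 0.573  -0.0365  0.014 ] downhill [ 0.6241 -0.7814] 128.61440443246593
bar [ 0.6365 -0.1199  0.1395] stand x,y -0.10481698929965438 0.0024101883976962203
edgeA [ 0.6496 -0.0851  0.18  ] stand x,y -0.08576361622804898 -0.02955210192383737
edgeB [ 0.5964 -0.1194  0.18  ] stand x,y -0.07936001660001912 0.03348648582842638
cheekA [ 0.6058 -0.0399  0.23  ] stand x,y -0.02318192190304938 -0.023522224477657682
cheekB [ 0.5668 -0.0675  0.23  ] stand x,y -0.020372111089829944 0.024220658690033155
clasp [0.5176 0.0344 0.285 ] stand x,y 0.09001369821459021 -0.000991863650666699
d1 [ 0.6073 -0.0778  0.2   ] stand x,y -0.0536787168056671 -0.001036792639524322
d2 [ 0.5797 -0.0427  0.235 ] stand x,y -0.009033955140143336 -0.0014186171649392236
d3 [ 0.5585 -0.0166  0.25  ] stand x,y 0.024626101222337556 -0.00105598097900558
arch [0.4558 0.0925 0.034 ] stand x,y 0.17399388029625396 0.011063606074211045
tumb [0.6905 0.0151 0.085 ] stand x,y -0.03298814228922624 -0.123988304436579
cam in tool [ 0.0671 -0.0001 -0.1541] 
 [[ 0.0014  0.9698  0.2439]
 [ 1.     -0.0015  0.0002]
 [ 0.0005  0.2439 -0.9698]]
[[290.9795   0.     322.8328]
 [  0.     290.9795 198.7792]
 [  0.       0.       1.    ]]
```

```bash
cat >> h.py <<'E'
from scipy.spatial.transform import Rotation as Ro
np.set_printoptions(precision=4,suppress=True)
try:
    EDGE,YAW=np.load("est.npy",allow_pickle=True)
except Exception: EDGE,YAW=np.array([.6235,-.1015,.18]),128.6
def axes():
    a=np.radians(YAW); up=np.array([np.cos(a),np.sin(a),0]); k=np.array([0,0,1.]); t=np.radians(35)
    u=up*np.cos(t)+k*np.sin(t); n=-up*np.sin(t)+k*np.cos(t); return u,np.cross(n,u),n
def P(a,b,c): u,y,n=axes(); return EDGE+(a*u+b*y+c*n)/1000   # mm in face frame
def go(X):
    u,y,n=axes(); Rt=np.column_stack([u,-y,-n]); s=bot.read_state(); R=s["tcp_rot"]
    return R.T@(X-s["position"])*1000, Ro.from_matrix(R.T@Rt).as_rotvec()
def face(X): u,y,n=axes(); d=(np.asarray(X)-EDGE)*1000; return np.array([d@u,d@y,d@n])
E
python3 - <<'E'
from h import *
print(P(60,0,100),go(P(60,0,100)))
s=bot.read_state(); print(s["tcp_rot"].T@(np.array([0,0,.15])))
E
```

```text
[ 0.6286 -0.1079  0.2963] (array([ 579.4009, -358.1093,  -65.7578]), array([ 0.6021,  0.3921, -1.9125]))
[ 0.0001 -0.0003 -0.15  ]
```

```bash
python3 -m handwheel '[{"xyz":[0,0,-60],"delta_rot":[0,0,-0.15],"hand":1},{"xyz":[40,-30,-110],"delta_rot":[0,0,-0.3],"hand":1},{"xyz":[90,-60,-130],"delta_rot":[0,0,-0.45],"hand":1},{"xyz":[140,-90,-130],"delta_rot":[0,0,-0.6],"hand":1},{"xyz":[190,-120,-130],"delta_rot":[0,0,-0.75],"hand":1}]'
python3 - <<'E'
from h import *
print(go(P(60,0,130)))
E
```

```text
time_s: 0.72
position: [0.3149, -0.4374, 0.3609]
tcp_rot: [[0.527, 0.85, 0.001], [0.85, -0.527, -0.001], [-0.0, 0.001, -1.0]]
force: [0.4, -0.2, 0.1]
opening: 0.514
grasp_force: 0.0
(array([439.6155, 108.9506,  40.0109]), array([ 0.3755,  0.5316, -1.1887]))
```

```bash
python3 -m handwheel '[{"xyz":[40,10,0],"delta_rot":[0.045,0.064,-0.142],"hand":1},{"xyz":[90,22,0],"delta_rot":[0.09,0.128,-0.284],"hand":1},{"xyz":[145,36,0],"delta_rot":[0.135,0.19,-0.428],"hand":1},{"xyz":[200,50,0],"delta_rot":[0.18,0.255,-0.57],"hand":1},{"xyz":[250,62,0],"delta_rot":[0.225,0.32,-0.713],"hand":1}]'
python3 - <<'E'
from h import *
print(go(P(60,0,110)), bot.read_state()["joint_positions"])
E
```

```text
time_s: 1.35
position: [0.5002, -0.2586, 0.3603]
tcp_rot: [[-0.137, 0.979, -0.152], [0.921, 0.183, 0.344], [0.364, -0.093, -0.927]]
force: [0.3, -0.7, 0.2]
opening: 0.018
grasp_force: 0.0
(array([ 96.22  , 161.1033,  81.8053]), array([ 0.151 ,  0.2085, -0.4747])) [-43.2582  27.2954  69.6846   8.6351 103.3793 -52.33  ]
```

```bash
python3 -m handwheel '[{"xyz":[20,40,16],"delta_rot":[0.03,0.042,-0.095],"hand":1},{"xyz":[43,80,35],"delta_rot":[0.06,0.083,-0.19],"hand":1},{"xyz":[69,120,55],"delta_rot":[0.1,0.14,-0.32],"hand":1},{"xyz":[96,161,80],"delta_rot":[0.151,0.208,-0.475],"hand":1},{"xyz":[96,161,80],"delta_rot":[0.151,0.208,-0.475],"hand":1}]'
python3 - <<'E'
from h import *
print(go(P(60,0,110)), bot.read_state()["joint_positions"])
im=vision.capture("wrist"); cv2.imwrite("pics/w1.png",im[:,:,::-1])
E
```

```text
time_s: 1.98
position: [0.6331, -0.1116, 0.301]
tcp_rot: [[-0.509, 0.781, -0.363], [0.639, 0.625, 0.449], [0.577, -0.004, -0.817]]
force: [-0.5, 0.3, -0.1]
opening: 0.002
grasp_force: 0.0
(array([ 1.9516, -1.2049, -2.9681]), array([-0.0038, -0.0043, -0.0011])) [-26.4715  42.6569  54.61    15.2988 114.6702 -62.6531]
```

View pics/w1.png

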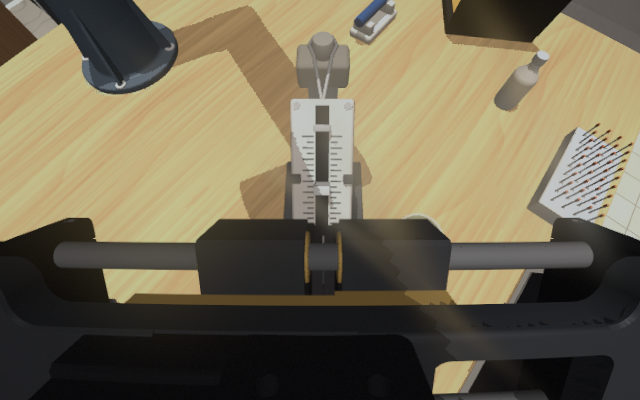

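The wrist view shows the case's face, with its upper edge at row 100 and columns 291-354. The index block is at (322,127), the tab at (322,187), and the cheeks at (294,180) and (349,180). The gripper hides the lower edge, so I'll move downhill.

```bash
python3 -m handwheel '[{"xyz":[-25,0,8],"delta_rot":[0,0,0],"hand":1},{"xyz":[-50,0,15],"delta_rot":[0,0,0],"hand":1},{"xyz":[-75,0,20],"delta_rot":[0,0,0],"hand":1},{"xyz":[-75,0,20],"delta_rot":[0,0,0],"hand":1},{"xyz":[-75,0,20],"delta_rot":[0,0,0],"hand":1}]' | head -2
python3 - <<'E'
from h import *
import pickle
s=bot.read_state()["position"]; m=vision.camera_model("wrist")
im=vision.capture("wrist"); cv2.imwrite("pics/w2.png",im[:,:,::-1]); pickle.dump(m,open("w2.pkl","wb"))
print(face(s), [proj(m,P(a,0,0)) for a in (0,122,150)])
cv2.imwrite("pics/w2c.png",cv2.resize(im[80:230,240:400,::-1],None,fx=4,fy=4,interpolation=cv2.INTER_CUBIC))
E
```

```text
time_s: 2.65
position: [0.6627, -0.156, 0.2476]
[-16.13    3.354  93.777] [array([325.4284, 184.5774]), array([324.9779,  30.7564]), array([324.8497,  -8.7914])]
```

View pics/w2c.png

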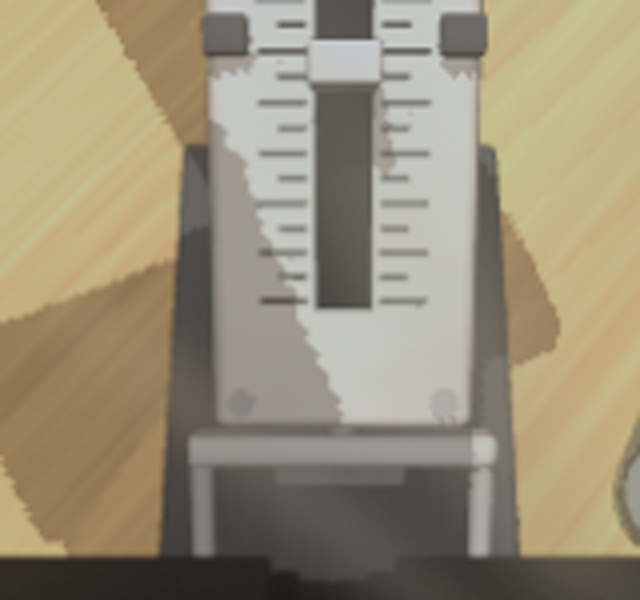

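Crop of the second wrist view: the face's lower edge is at row 424, columns 217-472. The tab's top face spans rows 40-68, columns 309-381. The cheeks' tops span about rows 12-40, columns 203-248 and 441-487. The handle yoke is at row 450. My predicted edge agrees to about 1 px.

Run:
```python
import h; from h import *
import pickle
m=pickle.load(open("w2.pkl","rb")); g=lambda u,v:(240+u/4-.375,80+v/4-.375)
L,R=onz(m,g(217,424),.18),onz(m,g(472,424),.18); E=(L+R)/2
print(L,R,np.linalg.norm(L-R),E); d=R-L; print("yaw from edge",np.degrees(np.arctan2(d[1],d[0]))+90)
for yaw in (h.YAW,):
    h.EDGE=E
    np.save("est.npy",np.array([E,yaw],object),allow_pickle=True)
    u,y,n=axes()
    def onf(uv,c):
        o,dd=ray(m,uv); q=E+n*c/1000; return face(o+dd*((q-o)@n)/(dd@n))
    for nm,p,c in (("tab top down",(345,68),22),("tab top up",(345,40),22),("tab bot down",(345,88),1),("chL up",(228,12),6),("chL dn",(228,40),6),("chL dnbot",(228,54),0),("chR up",(462,12),6),("chR dn",(462,40),6),("chR dnbot",(462,54),0),("slot end",(343,307),0),("slot tick",(343,300),0),("face edge hi L",(209,70),0),("hi R",(478,70),0),("lo L",(217,420),0),("lo R",(471,420),0)): print(nm,onf(g(*p),c))
im=cv2.imread("pics/w2.png"); cv2.imwrite("pics/w2d.png",cv2.resize(im[0:110,270:380],None,fx=5,fy=5,interpolation=cv2.INTER_CUBIC))
```

```text
[ 0.6026 -0.1192  0.18  ] [ 0.646 -0.085  0.18 ] 0.05529683504129406 [ 0.6243 -0.1021  0.18  ]
yaw from edge 128.28777020283138
tab top down [71.5173 -0.0212 22.    ]
tab top up [76.439 -0.034 22.   ]
tab bot down [69.559  -0.2647  1.    ]
chL up [83.6095 22.6381  6.    ]
chL dn [78.3839 22.7617  6.    ]
chL dnbot [76.37   23.3248 -0.    ]
chR up [ 83.4169 -23.1354   6.    ]
chR dn [ 78.1876 -23.2317   6.    ]
chR dnbot [ 76.167  -23.9267   0.    ]
slot end [25.2549  0.2558  0.    ]
slot tick [26.7292  0.2517  0.    ]
face edge hi L [73.3045 27.2479 -0.    ]
hi R [ 73.0665 -27.2303   0.    ]
lo L [ 1.025  27.6138  0.    ]
lo R [  0.7442 -27.4202   0.    ]
```

View pics/w2d.png

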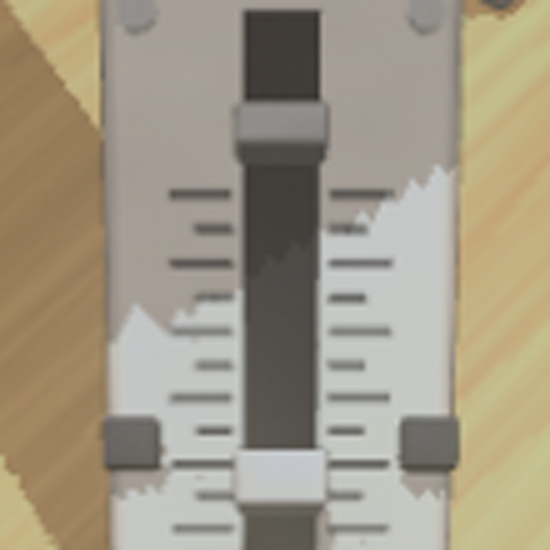

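Run:
```python
from h import *
import pickle
m=pickle.load(open("w2.pkl","rb")); u,y,n=axes()
def onf(uv,c):
    o,dd=ray(m,uv); q=EDGE+n*c/1000; return face(o+dd*((q-o)@n)/(dd@n))[0]
g=lambda v:(326,v/5-.4)
print("ticks",[round(onf(g(v),0),1) for v in (194,263,331,397,463,528)])
print("cheek",onf(g(417),6),onf(g(472),6),"tab top",onf(g(450),22),"tab bottom front",onf(g(508),1),"index up/dn",onf(g(100),11),onf(g(163),1))
print(face(bot.read_state()["position"]),go(P(50,0,21)))
```

```text
ticks [np.float64(117.1), np.float64(107.0), np.float64(97.0), np.float64(87.0), np.float64(76.9), np.float64(66.8)]
cheek 83.19318856597268 74.95774211520454 tab top 76.4561142704243 tab bottom front 69.88869500979578 index up/dn 127.07892438496657 121.31503466959266
[-14.8619   3.1924  93.4886] (array([65.1822,  2.6708, 72.2219]), array([ 0.0027,  0.0042, -0.005 ]))
```

```bash
python3 -m handwheel '[{"xyz":[25,1,0],"delta_rot":[0,0,0],"hand":1},{"xyz":[50,2,20],"delta_rot":[0,0,0],"hand":1},{"xyz":[63,3,45],"delta_rot":[0,0.004,-0.005],"hand":1},{"xyz":[63,3,72],"delta_rot":[0,0.004,-0.005],"hand":1},{"xyz":[63,3,72],"delta_rot":[0,0.004,-0.005],"hand":1}]'
python3 - <<'E'
from h import *
s=bot.read_state(); print(face(s["position"]),go(P(104,0,21)))
im=vision.capture("wrist"); cv2.imwrite("pics/w3.png",im[:,:,::-1])
E
```

```text
time_s: 3.32
position: [0.6065, -0.0787, 0.2241]
tcp_rot: [[-0.511, 0.781, -0.36], [0.638, 0.625, 0.45], [0.576, 0.001, -0.817]]
force: [-0.2, -0.6, -0.7]
opening: 0.003
grasp_force: 0.0
[49.3771 -0.6683 19.2342] (array([54.6288, -0.6085, -1.5981]), array([-0.0001, -0.0031,  0.0011]))
```

```bash
python3 -m handwheel '[{"xyz":[8,0,-1],"delta_rot":[0,0,0],"hand":1},{"xyz":[18,0,-1],"delta_rot":[0,0,0],"hand":1},{"xyz":[28,0,-1],"delta_rot":[0,0,0],"hand":1},{"xyz":[38,0,-1],"delta_rot":[0,0,0],"hand":1},{"xyz":[46,0,-1],"delta_rot":[0,0,0],"hand":1}]'; python3 -c "
from h import *
s=bot.read_state(); print(face(s['position']), s['tcp_rot'].T@s['force'])"
```

```text
time_s: 4.0
position: [0.5846, -0.0509, 0.2516]
tcp_rot: [[-0.512, 0.782, -0.356], [0.64, 0.624, 0.45], [0.574, 0.002, -0.819]]
force: [2.0, -1.2, 0.1]
opening: 0.006
grasp_force: 0.9
[94.1827 -0.8775 21.5101] [-1.7631  0.8294 -1.3902]
```

```bash
python3 -m handwheel '[{"xyz":[2,0,0],"delta_rot":[0,0,0],"hand":1},{"xyz":[4,0,0],"delta_rot":[0,0,0],"hand":1},{"xyz":[6,0,0],"delta_rot":[0,0,0],"hand":1},{"xyz":[8,0,0],"delta_rot":[0,0,0],"hand":1},{"xyz":[8,0,0],"delta_rot":[0,0,0],"hand":1}]'; python3 -c "
from h import *
s=bot.read_state(); print(face(s['position']), s['tcp_rot'].T@s['force'])
im=vision.capture('wrist'); cv2.imwrite('pics/w4.png',im[:,:,::-1])"
```

```text
time_s: 4.62
position: [0.5805, -0.0459, 0.2555]
tcp_rot: [[-0.511, 0.782, -0.358], [0.639, 0.624, 0.45], [0.575, 0.001, -0.818]]
force: [1.8, -0.6, 0.5]
opening: 0.005
grasp_force: 0.5
[101.715   -0.7606  21.0014] [-1.0375  1.0172 -1.3724]
```

```bash
python3 -m handwheel '[{"xyz":[1,0,0],"delta_rot":[0,0,0],"hand":1},{"xyz":[2,0,0],"delta_rot":[0,0,0],"hand":1},{"xyz":[3,0,0],"delta_rot":[0,0,0],"hand":1},{"xyz":[3,0,0],"delta_rot":[0,0,0],"hand":1},{"xyz":[3,0,0],"delta_rot":[0,0,0],"hand":1}]'; python3 -c "
from h import *
s=bot.read_state(); print(face(s['position']), s['tcp_rot'].T@s['force'])"
```

```text
time_s: 5.3
position: [0.5802, -0.0457, 0.2559]
tcp_rot: [[-0.512, 0.783, -0.354], [0.642, 0.623, 0.447], [0.57, 0.001, -0.821]]
force: [4.5, -3.4, -5.4]
opening: 0.006
grasp_force: 4.1
[102.1627  -0.7237  21.0936] [-7.5521  1.3769  1.2763]
```

```bash
python3 -m handwheel '[{"xyz":[-10,0,0],"delta_rot":[0,0,0],"hand":1},{"xyz":[-20,0,-20],"delta_rot":[0,0,0],"hand":1},{"xyz":[-55,0,-50],"delta_rot":[0,0,0],"hand":1},{"xyz":[-95,0,-70],"delta_rot":[0,0,0],"hand":1},{"xyz":[-130,0,-70],"delta_rot":[0,0,0],"hand":1}]'|head -1
python3 - <<'E'
from h import *
import pickle
s=bot.read_state(); m=vision.camera_model("wrist"); im=vision.capture("wrist")
pickle.dump(m,open("w5.pkl","wb"));cv2.imwrite("pics/w5.png",im[:,:,::-1])
print(face(s["position"]),go(P(-33,0,40)))
p=proj(m,P(80,0,0)).astype(int);print(p)
c=im[max(0,p[1]-75):p[1]+140,p[0]-70:p[0]+70,::-1];cv2.imwrite("pics/w5c.png",cv2.resize(c,None,fx=4,fy=2.7*1)) if 0 else cv2.imwrite("pics/w5c.png",cv2.resize(c,None,fx=2.7,fy=2.7,interpolation=cv2.INTER_CUBIC))
t=vision.camera_model("top"); g=lambda u,v:(290+u/7-.5,155+v/6.6-.5)
for q in ((452,85),(545,185),(498,135)): print(face(onz(t,g(*q),.1195+.004)))
E
```

```text
time_s: 5.92
[-26.276   -0.5719  92.6207] (array([-2.2671,  0.6161, 49.3321]), array([ 0.0019, -0.003 , -0.0026]))
[321  74]
[-51.7803 -34.2772 -32.7168]
[-53.2381  34.5952 -31.6961]
[-52.3565   0.0834 -32.3133]
```

View pics/w5c.png

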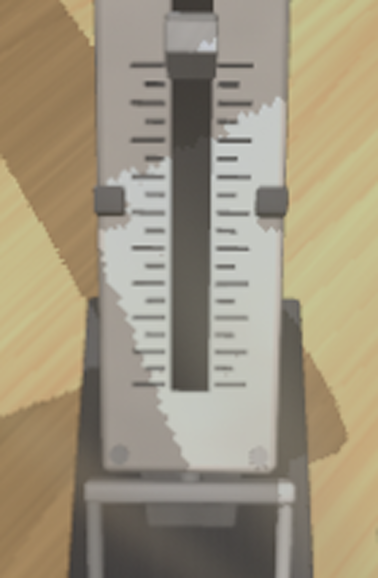

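The tab now stands against the index block at the top of the scale, and the cheeks are at row 200, clear of it. Next I'll lower the closed fingers into the stirrup uphill of the bar.

```bash
python3 -m handwheel '[{"xyz":[-6,0,30],"delta_rot":[0,0,0],"hand":1},{"xyz":[-7,0,65],"delta_rot":[0,-0.003,-0.003],"hand":1},{"xyz":[-7,0,95],"delta_rot":[0,-0.003,-0.003],"hand":1},{"xyz":[-7,0,118],"delta_rot":[0,-0.003,-0.003],"hand":1},{"xyz":[-7,0,125],"delta_rot":[0,-0.003,-0.003],"hand":1}]'; python3 -c "
from h import *
s=bot.read_state(); print(face(s['position']), s['tcp_rot'].T@s['force'],go(P(-33,0,-44)))"
```

```text
time_s: 6.6
position: [0.6275, -0.1051, 0.1328]
tcp_rot: [[-0.512, 0.78, -0.36], [0.636, 0.626, 0.45], [0.577, 0.002, -0.817]]
force: [0.2, -1.1, 0.4]
opening: 0.006
grasp_force: 0.0
[-30.6837  -0.6113 -36.1731] [-0.618  -0.5004 -0.8734] (array([-2.3436, -0.6147,  7.8185]), array([-0.0006, -0.0038,  0.0035]))
```

```bash
python3 -m handwheel '[{"xyz":[-2,0,4],"delta_rot":[0,0,0],"hand":1},{"xyz":[-2,0,8],"delta_rot":[0,0,0],"hand":1},{"xyz":[-4,0,8],"delta_rot":[0,-0.002,0],"hand":1},{"xyz":[-7,0,8],"delta_rot":[0,-0.002,0],"hand":1},{"xyz":[-10,0,8],"delta_rot":[0,-0.002,0],"hand":1}]'; python3 -c "
from h import *
s=bot.read_state(); print(face(s['position']), s['tcp_rot'].T@s['force'])"
```

```text
time_s: 7.22
position: [0.6316, -0.1095, 0.1222]
tcp_rot: [[-0.515, 0.78, -0.356], [0.639, 0.626, 0.448], [0.572, 0.004, -0.82]]
force: [-2.2, 1.8, 5.2]
opening: 0.008
grasp_force: 2.4
[-41.5499  -1.0702 -41.4341] [ 5.276  -0.5709 -2.6296]
```

```bash
python3 -m handwheel '[{"xyz":[-5,0,0],"delta_rot":[0,0,0],"hand":1},{"xyz":[-10,0,0],"delta_rot":[0,0,0],"hand":1},{"xyz":[-15,0,0],"delta_rot":[0,0,0],"hand":1},{"xyz":[-20,0,0],"delta_rot":[0,0,0],"hand":1},{"xyz":[-20,0,0],"delta_rot":[0,0,0],"hand":1}]'; python3 -c "
from h import *
s=bot.read_state(); print(face(s['position']), s['tcp_rot'].T@s['force'])"
```

```text
time_s: 7.85
position: [0.641, -0.1215, 0.1115]
tcp_rot: [[-0.514, 0.78, -0.358], [0.637, 0.626, 0.45], [0.575, 0.003, -0.818]]
force: [-3.7, 2.9, 7.9]
opening: 0.007
grasp_force: 4.1
[-60.2412  -0.9612 -41.4062] [ 8.2681 -1.0638 -3.8293]
```

```bash
python3 -m handwheel '[{"xyz":[-5,0,0],"delta_rot":[0,0,0],"hand":1},{"xyz":[-10,0,0],"delta_rot":[0,0,0],"hand":1},{"xyz":[-14,0,0],"delta_rot":[0,0,0],"hand":1},{"xyz":[-18,0,0],"delta_rot":[0,0,0],"hand":1},{"xyz":[-18,0,0],"delta_rot":[0,0,0],"hand":1}]'
python3 - <<'E'
from h import *
s=bot.read_state(); print(face(s['position']), s['tcp_rot'].T@s['force'])
for n in ("top","side"): cv2.imwrite(f"pics/{n}_p.png",vision.capture(n)[:,:,::-1])
a=cv2.imread("pics/top_p.png")[155:245,290:380]; b=cv2.imread("pics/side_p.png")[150:240,290:380]
cv2.imwrite("pics/pull.png",cv2.convertScaleAbs(cv2.resize(np.hstack([a,b]),None,fx=4.4,fy=6,interpolation=cv2.INTER_CUBIC),alpha=1.4))
E
```

```text
time_s: 8.48
position: [0.6495, -0.1322, 0.102]
tcp_rot: [[-0.513, 0.779, -0.36], [0.635, 0.627, 0.451], [0.577, 0.003, -0.817]]
force: [-5.8, 4.5, 9.0]
opening: 0.003
grasp_force: 5.5
[-76.8355  -0.9045 -41.4177] [10.9909 -1.655  -3.2274]
```

View pics/pull.png

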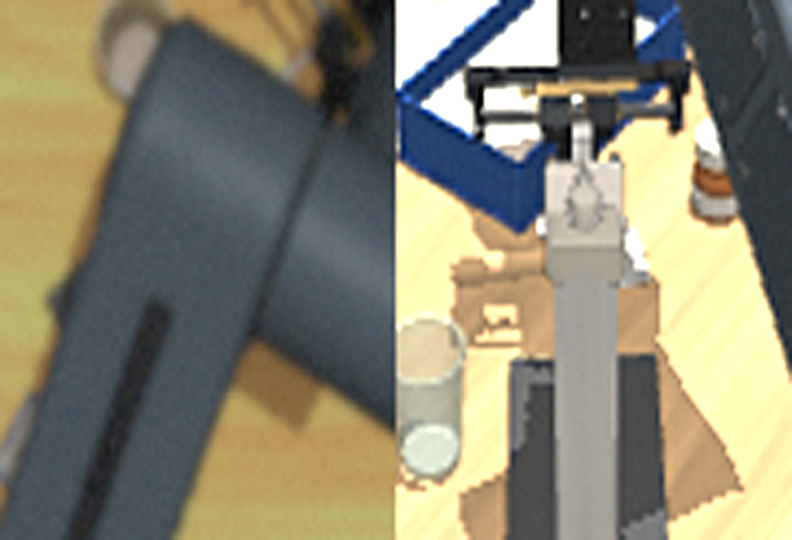

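The arm hides the scale in both fixed cameras. The rod should now be at about 30 mm, short of the mark, so I'll ease it back, measure where the tab was left, and calibrate the final pull from that.

```bash
python3 -m handwheel '[{"xyz":[5,0,0],"delta_rot":[0,0,0],"hand":1},{"xyz":[10,0,0],"delta_rot":[0,0,0],"hand":1},{"xyz":[15,0,0],"delta_rot":[0,0,0],"hand":1},{"xyz":[20,0,0],"delta_rot":[0,0,0],"hand":1},{"xyz":[25,0,0],"delta_rot":[0,0,0],"hand":1}]'|tail -3;  python3 -m handwheel '[{"xyz":[5,0,0],"delta_rot":[0,0,0],"hand":1},{"xyz":[10,0,0],"delta_rot":[0,0,0],"hand":1},{"xyz":[14,0,0],"delta_rot":[0,0,0],"hand":1},{"xyz":[17,0,0],"delta_rot":[0,0,0],"hand":1},{"xyz":[19,0,0],"delta_rot":[0,0,0],"hand":1}]'; python3 -c "
from h import *
s=bot.read_state(); print(face(s['position']), s['tcp_rot'].T@s['force'])"
```

```text
force: [-0.8, 0.6, 4.3]
opening: 0.004
grasp_force: 2.1
time_s: 9.82
position: [0.6288, -0.1062, 0.1241]
tcp_rot: [[-0.516, 0.78, -0.354], [0.641, 0.625, 0.446], [0.569, 0.003, -0.822]]
force: [1.4, 0.3, 0.2]
opening: 0.004
grasp_force: 0.0
[-37.0271  -0.932  -42.3326] [-0.4548  1.2903 -0.5672]
```

```bash
python3 -m handwheel '[{"xyz":[1,0,-15],"delta_rot":[0,0,0],"hand":1},{"xyz":[2,0,-50],"delta_rot":[0,0,0],"hand":1},{"xyz":[3,0,-95],"delta_rot":[0,0,0],"hand":1},{"xyz":[7,0,-136],"delta_rot":[0,0,0],"hand":1},{"xyz":[7,0,-136],"delta_rot":[0,0,0],"hand":1}]'|head -1
python3 - <<'E'
from h import *
import pickle
s=bot.read_state(); m=vision.camera_model("wrist"); im=vision.capture("wrist")
pickle.dump(m,open("w6.pkl","wb"));cv2.imwrite("pics/w6.png",im[:,:,::-1])
print(face(s["position"]))
p=proj(m,P(80,0,0)).astype(int);print(p)
cv2.imwrite("pics/w6c.png",cv2.resize(im[p[1]-65:p[1]+65,p[0]-45:p[0]+45,::-1],None,fx=4.5,fy=4.5,interpolation=cv2.INTER_CUBIC))
E
```

```text
time_s: 10.45
[-29.8105  -0.9122  99.0628]
[320  68]
```

View pics/w6c.png

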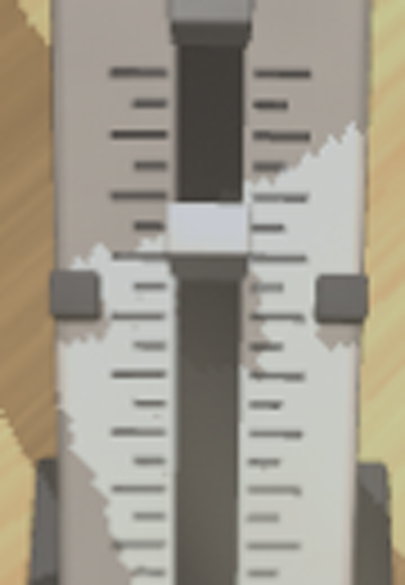

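Crop: the tab's top spans rows 203-253 and its front foot is at 278. The cheeks span rows 270-321. The long ticks sit at 73, 135, 197, 257, 317 and 375, so the tab stands just uphill of the mark. Now the numbers.

Run:
```python
from h import *
import pickle
m=pickle.load(open("w6.pkl","rb")); u,y,n=axes()
def onf(v,c):
    o,dd=ray(m,(320,3+v/4.5-.39)); q=EDGE+n*c/1000; return round(face(o+dd*((q-o)@n)/(dd@n))[0],2)
t=[onf(v,0) for v in (73,135,197,257,317,375)]; print(t)
f=np.polyfit(t,[0,10,20,30,40,50],1); s=lambda v,c: round(np.polyval(f,onf(v,c)),2)
print("cheek",s(270,6),s(321,6),"(dn edge foot)",s(321,0),"tab",s(203,22),s(253,22),"front foot",s(278,1))
# camera position
print(face(-m["camera_from_world"][:3,:3].T@m["camera_from_world"][:3,3]))
print(go(P(-33,0,-43)))
```

```text
[np.float64(117.11), np.float64(107.1), np.float64(96.95), np.float64(86.97), np.float64(76.84), np.float64(66.88)]
cheek 33.25 41.63 (dn edge foot) 40.73 tab 26.06 33.61 front foot 33.66
[ 38.0299  -0.7474 252.4567]
(array([ -2.2821,  -1.1552, 139.1218]), array([0.0035, 0.0086, 0.0036]))
```

```bash
python3 -m handwheel '[{"xyz":[-3,-1,40],"delta_rot":[0,0,0],"hand":1},{"xyz":[-3,-1,80],"delta_rot":[0,0,0],"hand":1},{"xyz":[-3,-1,112],"delta_rot":[0,0,0],"hand":1},{"xyz":[-3,-1,130],"delta_rot":[0,0,0],"hand":1},{"xyz":[-3,-1,136],"delta_rot":[0,0,0],"hand":1}]'|tail -3; python3 -c "
from h import *
s=bot.read_state(); print(face(s['position']), s['tcp_rot'].T@s['force'])"; python3 -m handwheel '[{"xyz":[-5,0,0],"delta_rot":[0,0,0],"hand":1},{"xyz":[-11,0,0],"delta_rot":[0,0,0],"hand":1},{"xyz":[-17,0,0],"delta_rot":[0,0,0],"hand":1},{"xyz":[-23,0,0],"delta_rot":[0,0,0],"hand":1},{"xyz":[-29,0,0],"delta_rot":[0,0,0],"hand":1}]'; python3 -c "
from h import *
s=bot.read_state(); print(face(s['position']), s['tcp_rot'].T@s['force'])"
```

```text
force: [0.7, -0.0, -0.2]
opening: 0.005
grasp_force: 0.0
[-31.623    0.6686 -45.2522] [-0.4523  0.5189 -0.1245]
time_s: 11.75
position: [0.6399, -0.1217, 0.1114]
tcp_rot: [[-0.514, 0.78, -0.358], [0.637, 0.626, 0.449], [0.574, 0.003, -0.819]]
force: [-4.2, 4.9, 3.3]
opening: 0.008
grasp_force: 3.8
[-59.8075   0.0628 -41.8737] [ 7.2271 -0.2024  0.9819]
```

```bash
python3 -m handwheel '[{"xyz":[-6,0,0],"delta_rot":[0,0,0],"hand":1},{"xyz":[-12,0,0],"delta_rot":[0,0,0],"hand":1},{"xyz":[-18,0,0],"delta_rot":[0,0,0],"hand":1},{"xyz":[-22,0,0],"delta_rot":[0,0,0],"hand":1},{"xyz":[-24,0,0],"delta_rot":[0,0,0],"hand":1}]'|tail -1; python3 -c "
from h import *
s=bot.read_state(); print(face(s['position']), s['tcp_rot'].T@s['force'])"; python3 -m handwheel '[{"xyz":[-1,0,0],"delta_rot":[0,0,0],"hand":1},{"xyz":[-1,0,0],"delta_rot":[0,0,0],"hand":1},{"xyz":[-1,0,0],"delta_rot":[0,0,0],"hand":1},{"xyz":[-1,0,0],"delta_rot":[0,0,0],"hand":1},{"xyz":[-1,0,0],"delta_rot":[0,0,0],"hand":1}]'|tail -1; python3 -c "
from h import *
s=bot.read_state(); print(face(s['position']), s['tcp_rot'].T@s['force'])"
```

```text
grasp_force: 6.1
[-81.6738   0.1767 -41.8224] [11.4174 -1.0586 -1.312 ]
grasp_force: 6.0
[-82.3968   0.1649 -41.839 ] [11.9343 -2.3973 -0.5949]
```

```bash
python3 -m handwheel '[{"xyz":[-1,0,0],"delta_rot":[0,0,0],"hand":1},{"xyz":[-2,0,0],"delta_rot":[0,0,0],"hand":1},{"xyz":[-3,0,0],"delta_rot":[0,0,0],"hand":1},{"xyz":[-3.5,0,0],"delta_rot":[0,0,0],"hand":1},{"xyz":[-3.5,0,0],"delta_rot":[0,0,0],"hand":1}]'|tail -1; python3 -m handwheel '[{"xyz":[0,0,0],"delta_rot":[0,0,0],"hand":1},{"xyz":[0,0,0],"delta_rot":[0,0,0],"hand":1},{"xyz":[0,0,0],"delta_rot":[0,0,0],"hand":1},{"xyz":[0,0,0],"delta_rot":[0,0,0],"hand":1},{"xyz":[0,0,0],"delta_rot":[0,0,0],"hand":1}]'|tail -1; python3 -c "
from h import *
s=bot.read_state(); print(face(s['position']), s['tcp_rot'].T@s['force'])"
```

```text
grasp_force: 6.4
grasp_force: 6.4
[-85.6205   0.1992 -41.8045] [12.8208 -1.5466 -0.5463]
```

```bash
python3 -m handwheel '[{"xyz":[-0.5,0,0],"delta_rot":[0,0,0],"hand":1},{"xyz":[-0.5,0,0],"delta_rot":[0,0,0],"hand":1},{"xyz":[-0.5,0,0],"delta_rot":[0,0,0],"hand":1},{"xyz":[-0.5,0,0],"delta_rot":[0,0,0],"hand":1},{"xyz":[-0.5,0,0],"delta_rot":[0,0,0],"hand":1}]'|tail -1; for i in 1 2; do python3 -m handwheel '[{"xyz":[5,0,0],"delta_rot":[0,0,0],"hand":1},{"xyz":[10,0,0],"delta_rot":[0,0,0],"hand":1},{"xyz":[15,0,0],"delta_rot":[0,0,0],"hand":1},{"xyz":[20,0,0],"delta_rot":[0,0,0],"hand":1},{"xyz":[25,0,0],"delta_rot":[0,0,0],"hand":1}]'|tail -1; done;  python3 -m handwheel '[{"xyz":[2,0,0],"delta_rot":[0,0,0],"hand":1},{"xyz":[3,0,0],"delta_rot":[0,0,0],"hand":1},{"xyz":[3,0,0],"delta_rot":[0,0,0],"hand":1},{"xyz":[3,0,0],"delta_rot":[0,0,0],"hand":1},{"xyz":[3,0,0],"delta_rot":[0,0,0],"hand":1}]'; python3 -c "
from h import *
s=bot.read_state(); print(face(s['position']), s['tcp_rot'].T@s['force'])"
```

```text
grasp_force: 6.4
grasp_force: 2.9
grasp_force: 0.9
time_s: 16.75
position: [0.6288, -0.1077, 0.1241]
tcp_rot: [[-0.516, 0.78, -0.354], [0.64, 0.625, 0.446], [0.569, 0.004, -0.822]]
force: [-0.8, 0.0, 0.7]
opening: 0.007
grasp_force: 0.1
[-37.9411  -0.0027 -41.703 ] [ 0.8092 -0.5739 -0.2867]
```

```bash
python3 -m handwheel '[{"xyz":[4,0,0],"delta_rot":[0,0,0],"hand":1},{"xyz":[4,0,-2],"delta_rot":[0,0,0],"hand":1},{"xyz":[5,0,-40],"delta_rot":[0,0,0],"hand":1},{"xyz":[6,0,-85],"delta_rot":[0,0,0],"hand":1},{"xyz":[10,0,-120],"delta_rot":[0,0,0],"hand":1}]'|tail -1; python3 -m handwheel '[{"xyz":[3,0,-15],"delta_rot":[0,0,0],"hand":1},{"xyz":[3,0,-15],"delta_rot":[0,0,0],"hand":1},{"xyz":[3,0,-15],"delta_rot":[0,0,0],"hand":1},{"xyz":[3,0,-15],"delta_rot":[0,0,0],"hand":1},{"xyz":[3,0,-15],"delta_rot":[0,0,0],"hand":1}]'|tail -1
python3 - <<'E'
from h import *
import pickle
s=bot.read_state(); m=vision.camera_model("wrist"); im=vision.capture("wrist")
pickle.dump(m,open("w7.pkl","wb"));cv2.imwrite("pics/w7.png",im[:,:,::-1])
print(face(s["position"]))
p=proj(m,P(80,0,0)).astype(int);print(p)
y0=max(0,p[1]-65); print(y0); cv2.imwrite("pics/w7c.png",cv2.resize(im[y0:p[1]+60,p[0]-45:p[0]+45,::-1],None,fx=4.5,fy=4.5,interpolation=cv2.INTER_CUBIC))
E
```

```text
grasp_force: 0.0
grasp_force: 0.0
[-23.8636   0.2619  91.8523]
[322  76]
11
```

View pics/w7c.png

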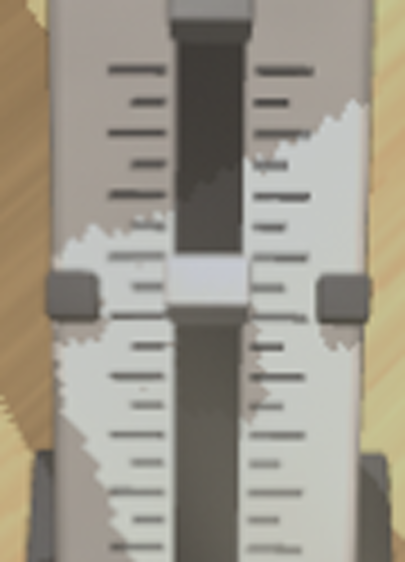

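The tab's top is now at rows 254-305 with its front foot at 325, level with the cheeks at rows 271-322. I'll check this with parallax taken into account.

Run:
```python
from h import *
import pickle
m=pickle.load(open("w7.pkl","rb")); u,y,n=axes()
def onf(v,c):
    o,dd=ray(m,(322,11+v/4.5-.39)); q=EDGE+n*c/1000; return round(face(o+dd*((q-o)@n)/(dd@n))[0],2)
t=[onf(v,0) for v in (70,133,195,257,316,376,434)]
f=np.polyfit(t,np.arange(7)*10,1); s=lambda v,c: round(np.polyval(f,onf(v,c)),2)
print(t,"cheek",s(271,6),s(322,6),"tab",s(254,22),s(305,22),"foot",s(325,1),"index dn foot",s(40,1))
```

```text
[np.float64(117.16), np.float64(107.11), np.float64(97.08), np.float64(86.9), np.float64(77.06), np.float64(66.89), np.float64(56.9)] cheek 33.46 41.74 tab 33.65 41.34 foot 41.55 index dn foot -4.4
```

```bash
python3 -c "
from rig import workorder; print(workorder.hand_in())"
```

```text
the job is handed in; nothing more can be done
None
```

Job handed in: the last wrist image puts the drag tab about 0.1 mm from the set mark, with the index block back home and the gripper clear of everything. The hold at the mark (over 1 s) was judged from handle travel and force, because the arm hid the scale from the fixed cameras. hand_in() gave no verdict.

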